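# Feed the parts tray under the spring gate of a chute

## Robot

A 7-joint arm with a two-finger parallel gripper is mounted at the origin on the work surface. World frame = base frame: x ahead of the robot, y to its left, z up, the work surface at z = 0. Lengths are in mm, angles in rad, forces in N, time in s.
With the tool pointing down it reaches from about 400 to 850 mm from the base axis. Payload 6.9 kg.
Tool frame: the origin (TCP) lies on the centre line of the jaws, within the pads' length; the fingertips stand 19 mm ahead of it and the grasp point (between the pads) is the TCP; y points along the fingers, x is the direction in which the jaws open and shut, and the axes are right-handed (so a half turn about y gives the same grasp; the last joint's range is limited). The gripper opens to 85 mm and grips with 20 to 120 N. Pads are 22 mm wide; open, the fingers measure 114 mm over their backs; the gripper's body (76 mm by 85 mm) begins 54 mm behind the grasp point. The pads swing forward as they close: fully open they stand 13 mm farther back than shut.
Start: joints at [1.429, 0.507, -0.238, 1.5, 0.126, 1.149, -0.155], TCP at [152.659, -606.059, 250.275] pointing down, gripper open.
Joint ranges: [-3.08, 3.08], [-0.24, 2.05], [-1.43, 1.35], [0, 2.5], [-1.52, 4.66], [0.17, 1.96], [-2.89, 2.89]. Speed limits (rad/s): [2.39, 2.39, 3.14, 3.14, 3.14, 3.14, 3.14].

## Interface

Orientations are given as a unit quaternion [x, y, z, w].
In Python, from rig import ctrl, vision, workorder, models gives the robot as it stands.
- The arm moves only by the tool move_arm, never from a script. Its arguments are lists of equal length, an entry for each row: "dp": the shift along the world's x, y, z in cm, a list of three; "delta_rot": the turn, a rotation vector about the world's x, y, z in degrees, a list of three; "gripper": the opening, from 0 (shut) to 1 (fully open). A call has 1 to 20 rows; each row is the pose to reach, as a shift and turn from the pose commanded when the call began; what a row does not reach only later rows make up. A row lasts 1/12 s, in which the tool goes at most 41.7 mm and 7.16 degrees, less where a joint would pass 70% of its speed; a pose out of reach is approached as far as the arm can. A call with a gripper value outside its range is refused whole. The fingers move at their own pace and stop on an object; the grip force is fixed at half the most. Time passes only in rows, so rows that repeat a pose let the fingers close. It gives the time, the measured TCP pose, the force and the opening at its end, in the units of the state.
- ctrl.get_state(): the state, without advancing time (a new reading comes with each control period).
- vision.camera(name): name is "scene" or "top" or "wrist"; returns the picture (384x512x3 uint8, red, green, blue); there is no depth.
- vision.camera_info(name): a dict with "mtx" (3x3 intrinsics, pixels), "rvec" (rotation vector, rad) and "tvec" (3), from world to camera coordinates, as OpenCV has them. Camera axes: x right, y down, z forward; pixel columns grow to the right and rows downward; lengths in mm; the calibration is good to about 2 mm. A picture is of the moment at which its call begins: read the wrist's pose just before it. camera_info takes no time and is no camera call; for the wrist camera it gives the pose at the moment of the call.
- workorder.sign_off(): hands the job in, once; it reports no verdict.
Trained networks look in the newest picture that a camera, given by its name, has taken for a name from the list of things; names that differ only in an ending like _2 or _b are one class to them, and where a whole thing is asked for, a point or a joint stands for the part that bears it (a point fixed in the world has none). Each returns a list of dicts, best first, with "p" (0 to 1); they miss things now and then, are a little off and sometimes report something else, mostly with a low value. They report only what shows in the picture. A call takes as long as a camera call. They do not tell look-alikes from the thing itself.
- models.spot_in(query, camera): "at" ([x, y, z] in mm, in the coordinates of the camera as it stood for that picture, good to about 4 mm: the middle of the surface that is visible of it).
- models.outline_of(query, camera): "pixels" (384x512 bool, what is visible of it).
- models.tip_of(query, camera): "at" ([x, y, z] in mm, in the coordinates of the camera as it stood for that picture, good to about 4 mm: a listed point, or the origin of a listed thing).
The state is a dict: "clock": time; "joints": joint angles; "dq": joint speeds; "joint_efforts": joint torques, N m; "position": TCP position; "ee_rot": TCP orientation; "ft_force": force on the tool from outside, world axes, zero at the start; "ft_torque": the same for the moment, N m; "gripper_width": opening from 0.0 (shut) to 1.0 (fully open).
Only numpy, scipy, OpenCV 4.12 (cv2) and the standard library are available. Lean on these libraries where they do the work, as an engineer would, in place of code of your own. Each camera call takes 0.05 s, during which the arm holds its last target.

## Task

Press the long pedal beside the chute with one fingertip so that the hinged gate lifts, and keep it pressed while another fingertip pushes the tray, by its upright end plate, along the chute and under the raised gate until the tray's box is against the end stop. Then let go, so that the gate closes behind the box; the gate must never come down on the tray. Only push: do not lift or tip the tray, and leave the glue jar, tape roll, sanding block and clamp where they are.

Things in the scene. Friction and masses are not known exactly. Their poses are not given: they have to be found in the camera images.
- chute: Straight wooden chute on a plywood board, fixed to the bench. Origin at bench level on its centre line; +y is the tray's travel, +z up, the pedal is on the -x side. Board 4 mm thick (its top is the chute's floor), x -105 to +40 mm, y -175 to +185 mm. Side walls 5 mm thick, inner faces at x = -24 and +24 mm, tops 18 mm above the bench.
- hinge_line (a point): Point on the steel hinge rod of gate and pedal where the gate sits (chute x -42, y +80 mm, 32 mm above the bench; chute axes). The rod runs along the chute's y from y -165 to +115 mm, on three posts 12 x 10 mm, tops 38 mm above the bench, at chute y = -155, +35 and +105 mm.
- gate_line (a point): Point on the chute's floor under the middle of the closed gate (chute x 0, y +80 mm, 4 mm above the bench; chute axes). The gate is an aluminium panel 6 mm thick across the chute. Closed, its lower edge is 14 mm above the bench: the tray's tongue (top at 10 mm) fits under it, the tray's box (top at 24 mm) does not.
- end_stop (a point): Point on the chute's floor, at the middle of the near face of the dark wooden end stop (chute x 0, y +164 mm; chute axes). The stop is 58 mm wide and stands 30 mm above the bench.
- gate (a joint): Angle of gate and pedal, one rigid piece (rad): 0 closed, 0.8 fully raised (stop). Pressing the pedal down raises it. From about 0.5 the box just fits under; 0.6 to 0.7 leaves 4 to 6 mm of room. Raised, it reaches 85 mm above the bench. A spring closes it when the pedal is released; pressing takes 2.5 N at first, about 5 N when raised.
- pedal_mid (a point): Middle of the top face of the pedal, a black plastic strip 24 mm wide, 180 mm long (chute y -150 to +30 mm), 6 mm thick, 73 mm to the -x side of the chute's centre line. It turns with the gate: closed, its middle is 46 mm above the bench and its outer edge 53 mm (it slopes); at gate 0.65 it is level, 24 mm above the bench. A finger can slide along it.
- tray: Brown wooden tray loose in the chute, 0.2 to 0.4 kg, 2 mm play each side. Origin under the centre of its box; +y along the travel. Box 44 mm wide, 70 mm long (y -35 to +35), 20 mm high, holding white blanks. A tongue 16 mm wide, 6 mm high runs back to an upright end plate 40 mm wide, 50 mm high, at y -108 to -100. Against the end stop its origin is at chute y +129 mm.
- push_plate (a point): Middle of the rear face of the tray's end plate (the face to push), 40 mm above the tray's underside; tray axes.
- glue_jar: Amber jar with white lid, 52 mm across, 75 mm high; origin under its centre. Leave alone.
- tape_roll: Roll of tape lying flat, 90 mm across, 24 mm high; origin under its centre. Leave alone.
- sanding_block: Cork sanding block 50 x 32 x 20 mm; origin under its centre. Leave alone.
- f_clamp: Bar clamp lying flat, steel bar 240 mm along its x, two black jaws reaching 77 mm to its -y side, red handle reaching to x = -145 mm at y = -66 mm, 22 mm high; origin on the bench under the middle of the bar. Leave alone.
There are look-alikes about, which are no part of the job. What is shaped like the tray but green or orange is not meant.

How it is judged (in metres and radians):
On the way, in this order (a step that is already met when the one before it is completed fails the run):
1. the gate is raised by a finger on the pedal while the tray's box is still in front of it (value of joint gate above 0.45 rad and contact force between the fingers and gate above 0.3 N and y of tray in the frame of chute below 0.045 m), for 0.1 s.
2. the box is under the raised gate while fingers touch both pedal and tray (value of joint gate above 0.45 rad and contact force between the fingers and gate above 0.3 N and contact force between the fingers and tray above 0.02 N and y of tray in the frame of chute between 0.06 and 0.11 m), for 0.05 s.
3. the box is at the end stop with the gate still held up (value of joint gate above 0.45 rad and contact force between the fingers and gate above 0.3 N and y of tray in the frame of chute above 0.121 m), for 0.05 s.
At the end, for the whole second after the job is handed in: The tray lies flat on the chute's floor with its box within 6 mm of the end stop, at rest; the gate is closed behind the box (under 0.06 rad); the four other objects are within 20 mm of where they were (y of tray in the frame of chute above 0.123 m and z of tray in the frame of chute below 0.008 m and angle between tray's own z axis and vertical below 0.05 rad and value of joint gate below 0.06 rad and linear speed of tray below 0.01 m/s and distance of each of glue_jar, tape_roll, sanding_block, f_clamp from where it was at the start of the episode below 0.02 m); the robot touches nothing.
It fails at once if the gate comes down on the tray or the tray is rammed into it (more than 1.5 N between them) (contact force between gate and tray above 1.5 N).
It fails at once if the tray is lifted more than 12 mm (z of tray in the frame of chute above 0.016 m).
It fails at once if the tray is tipped more than 0.2 rad (angle between tray's own z axis and vertical above 0.2 rad).
It fails at once if a bystander is moved more than 20 mm (distance of any of glue_jar, tape_roll, sanding_block, f_clamp from where it was at the start of the episode above 0.02 m).
It fails at once if a bystander is lifted (height (world z) of any of glue_jar, tape_roll, sanding_block, f_clamp above 0.015 m).
It also fails if it takes over 40 s, if anything falls off the work surface, if the arm or the gripper's body presses on something with over 40 N, if the wrist force passes 120 N, or if a joint passes its speed limit or range.

## Working session

There is one attempt and no reset: what is moved stays moved. The work goes in short steps, Python scripts to look and compute and a tool call to move; the robot and the scene stay as the last step left them, time stands still between calls to the robot, and variables do not carry over. Pictures are saved under pics/ and viewed, and the job is handed in when it is done.

Besides the shell and the picture viewer there is one more tool, called after ">>>" by a JSON object that holds its "name" and its "arguments". move_arm: Moves the arm, as the interface text tells. Its arguments: {"type":"object","properties":{"dp":{"type":"array","items":{"type":"array","items":{"type":"number"}}},"delta_rot":{"type":"array","items":{"type":"array","items":{"type":"number"}}},"gripper":{"type":"array","items":{"type":"number"}}},"required":["dp","delta_rot","gripper"]}

```bash
mkdir -p pics; ls; python3 - <<'E'
from rig import ctrl, vision, workorder, models
import cv2
s=ctrl.get_state();print(s)
for n in ("scene","top","wrist"):
    im=vision.camera(n);cv2.imwrite(f"pics/{n}0.png",im[:,:,::-1])
    ci=vision.camera_info(n);print(n,ci)
    for q in ("chute","hinge_line","gate_line","end_stop","pedal_mid","tray","push_plate","glue_jar","tape_roll","sanding_block","f_clamp"):
        import numpy as np
        R=cv2.Rodrigues(np.array(ci['rvec'],float))[0];t=np.array(ci['tvec'],float).ravel()
        print(n,q,[(round(d['p'],2),np.round(R.T@(np.array(d['at'])-t),0).tolist()) for d in models.tip_of(q,n)][:3])
print(ctrl.get_state()['clock'])
E
```

```text
pics
{'clock': 0.0, 'joints': array([ 1.42948359,  0.50838438, -0.23755997,  1.50112195,  0.1257142 ,
        1.14892107, -0.1547964 ]), 'dq': array([-4.06487212e-05,  8.53011523e-04, -6.24476704e-04,  5.83448870e-04,
       -8.00955573e-04, -8.18216367e-04,  1.48807317e-03]), 'joint_efforts': array([ 1.24779788e-03, -6.20594931e+01, -2.18643710e+00, -2.49655616e+01,
        1.25786269e-02,  1.18887640e-02, -4.47563343e-05]), 'position': array([ 152.51985917, -605.6196317 ,  249.40572365]), 'ee_rot': array([-0.55736364,  0.43515414, -0.43411584,  0.55814881]), 'ft_force': array([-1.1491466 , -0.28393003, -0.10530762]), 'ft_torque': array([ 0.00701935,  0.0373828 , -0.03190368]), 'gripper_width': 0.997135722665808}
scene {'mtx': array([[402.120505  ,   0.        , 260.6242499 ],
       [  0.        , 402.120505  , 189.32720494],
       [  0.        ,   0.        ,   1.        ]]), 'rvec': array([ 1.4660021 ,  1.84473051, -1.00539716]), 'tvec': array([ 125.72490836, -232.98354695, 1284.50328187])}
scene chute [(0.76, [587.0, -76.0, -1.0])]
scene hinge_line [(0.75, [549.0, 5.0, 33.0])]

[... 1308 characters left out ...]
-185.0, 0.0])]
top tape_roll [(0.85, [761.0, 21.0, -2.0])]
top sanding_block [(0.67, [436.0, 48.0, 4.0]), (0.23, [590.0, -78.0, 1.0])]
top f_clamp [(0.94, [605.0, -334.0, -2.0]), (0.47, [588.0, -78.0, 6.0])]
wrist {'mtx': array([[332.20733483,   0.        , 258.39564699],
       [  0.        , 332.20733483, 188.99656152],
       [  0.        ,   0.        ,   1.        ]]), 'rvec': array([-2.27371086,  1.77237155,  0.27769321]), 'tvec': array([-626.03061265,  -39.20838761,  379.89761392])}
wrist chute []
wrist hinge_line []
wrist gate_line []
wrist end_stop []
wrist pedal_mid []
wrist tray []
wrist push_plate []
wrist glue_jar []
wrist tape_roll []
wrist sanding_block []
wrist f_clamp []
1.8
```

View pics/scene0.png

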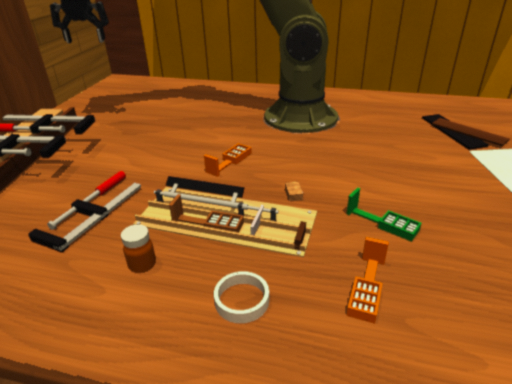

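View pics/top0.png

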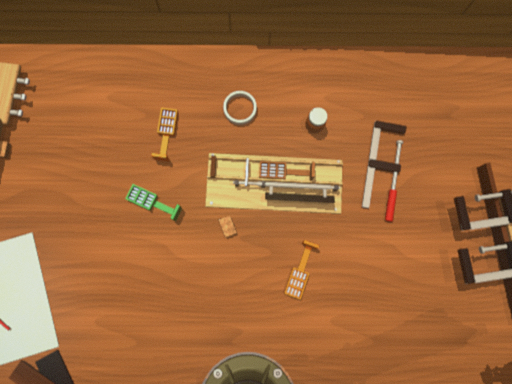

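The brown tray is the one in the chute: box at (272,171) and plate at (313,171) in the top view. The look-alikes are green at (142,198) and orange at (167,122) and (298,285). I'll confirm with an enlarged crop and overlay the chute model on it.

```bash
cat > h.py <<'E'
import numpy as np, cv2
from rig import ctrl, vision, workorder, models
def cam(n):
    ci=vision.camera_info(n);return np.array(ci['mtx'],float),np.array(ci['rvec'],float),np.array(ci['tvec'],float)
def proj(n,P):
    K,r,t=cam(n);return cv2.projectPoints(np.array(P,float).reshape(-1,3),r,t,K,None)[0].reshape(-1,2)
def ch(p,o,a):
    p=np.array(p,float).reshape(-1,3);c,s=np.cos(a),np.sin(a)
    return np.c_[o[0]+c*p[:,0]-s*p[:,1],o[1]+s*p[:,0]+c*p[:,1],p[:,2]]
E
python3 - <<'E'
from h import *
o=(591,-77);a=-0.045
for n,(x0,y0,x1,y1) in {"top":(200,145,350,220),"scene":(130,170,325,260)}.items():
    im=cv2.imread(f"pics/{n}0.png")[y0:y1,x0:x1]
    k=800//(x1-x0)
    im=cv2.resize(im,None,fx=k,fy=k,interpolation=cv2.INTER_CUBIC);raw=im.copy()
    def L(ps,col):
        q=((proj(n,ch(ps,o,a))-[x0,y0]+.5)*k).astype(np.int32)
        cv2.polylines(im,[q],True,col,1)
    L([(-105,-175,4),(40,-175,4),(40,185,4),(-105,185,4)],(255,0,0))
    for x in(-24,24):L([(x,-175,18),(x,164,18)],(0,255,0))
    L([(-29,164,30),(29,164,30)],(0,0,255))
    L([(-42,-165,32),(-42,115,32)],(255,255,0))
    cv2.imwrite(f"pics/{n}_ov.png",np.vstack([raw,im]) if n=="top" else im); print(im.shape)
    if n=="scene":cv2.imwrite(f"pics/{n}_raw.png",raw)
E
```

```text
(375, 750, 3)
(360, 780, 3)
```

View pics/top_ov.png

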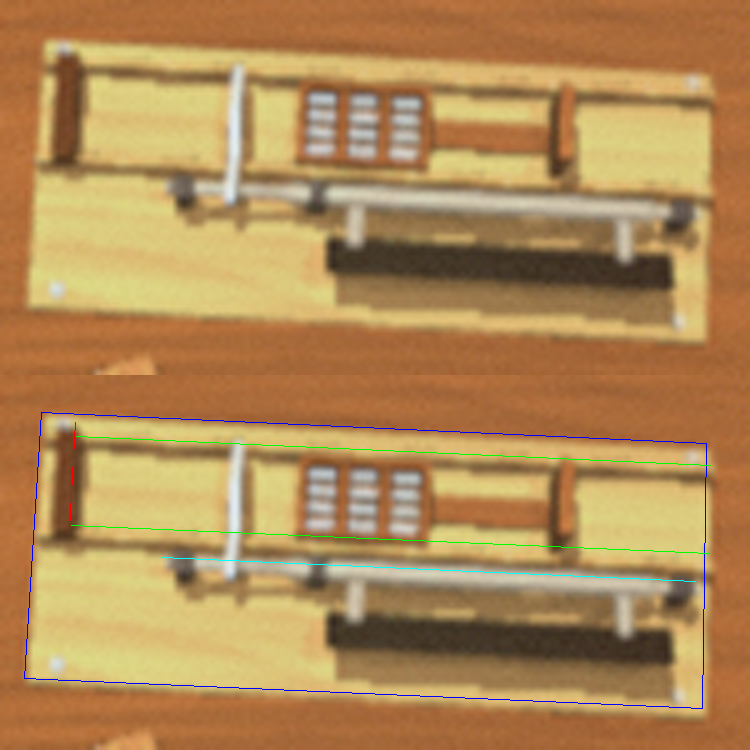

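View pics/scene_ov.png

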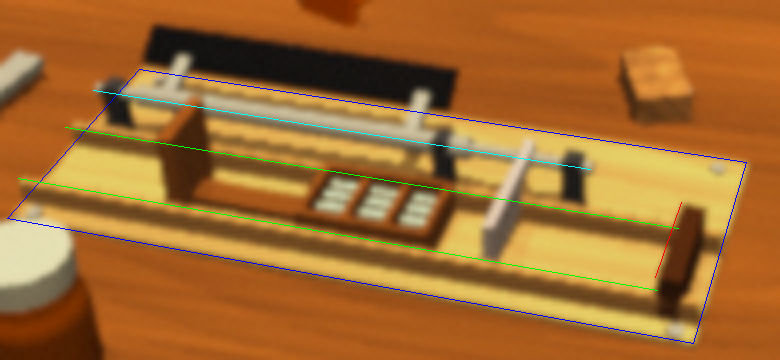

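```bash
python3 - <<'E'
from h import *
from scipy.optimize import least_squares
from scipy.spatial.transform import Rotation as Ro
c=np.array([(45,40),(713,75),(705,342),(27,308)])/5+[200,145]-.5
W=[(40,185,4),(40,-175,4),(-105,-175,4),(-105,185,4)]
f=lambda p:(proj("top",ch(W,p[:2],p[2]))-c).ravel()
r=least_squares(f,[590,-77,-.045],x_scale=[1,1,.01]);print(r.x,np.abs(r.fun).max())
o,a=r.x[:2],r.x[2]
# tray: box corners top z=24 in top crop
b=np.array([(300,85),(432,92),(428,168),(297,162)])/5+[200,145]-.5
B=[(22,35,24),(22,-35,24),(-22,-35,24),(-22,35,24)]
g=lambda y:(proj("top",ch(np.array(B)+[0,y[0],0],o,a))-b).ravel()
r2=least_squares(g,[10]);print("tray y",r2.x,r2.fun.round(2))
s=ctrl.get_state();R=Ro.from_quat(s['ee_rot']);print(R.as_matrix().round(3),s['position'])
for sg in(1,-1):
    X=np.array([np.cos(a),np.sin(a),0])*sg;Y=np.array([0,0,-1.]);Z=np.cross(X,Y)
    G=Ro.from_matrix(np.c_[X,Y,Z]);print(sg,np.degrees((G*R.inv()).as_rotvec()).round(1))
for p in[(-36.5,-125,0),(-36.5,10,0)]:print(ch(p,o,a).round(1))
K,rv,t=cam("wrist");Rc=cv2.Rodrigues(rv)[0];print("wristcam",(-Rc.T@t.ravel()).round(0),Rc.T[:,2].round(2))
E
```

```text
[ 5.87884517e+02 -7.91487794e+01 -5.21378113e-02] 0.4496580819185283
tray y [11.95341341] [ 0.1  -1.4   0.03 -1.42  0.18 -0.4  -0.11 -0.58]
[[ 0.244 -0.     0.97 ]
 [-0.97   0.     0.244]
 [-0.    -1.    -0.   ]] [ 152.64920377 -606.03993733  250.27819217]
1 [-0.  -0.  72.9]
-1 [  -0.     0.  -107.1]
[[ 544.9 -202.1    0. ]]
[[552.  -67.3   0. ]]
wristcam [ 229. -588.  374.] [-0.3  -0.08 -0.95]
```

View pics/wrist0.png

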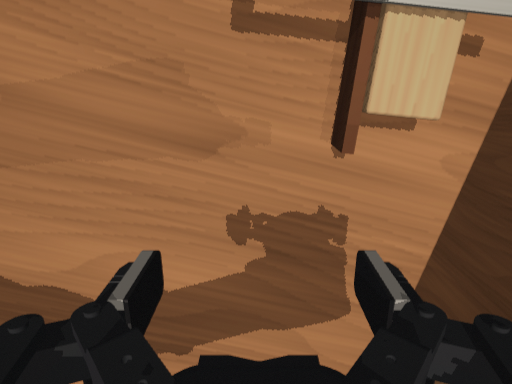

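The tray sits at chute y≈12 and chute yaw is about -0.052. Next I'll move above the start point, with the jaws set across the chute.

>>> {"name": "move_arm", "arguments": {"dp": [[39.2,40.4,-7],[39.2,40.4,-7],[39.2,40.4,-7],[39.2,40.4,-7],[39.2,40.4,-7],[39.2,40.4,-7],[39.2,40.4,-7],[39.2,40.4,-7],[39.2,40.4,-7],[39.2,40.4,-7],[39.2,40.4,-7],[39.2,40.4,-7],[39.2,40.4,-7],[39.2,40.4,-7],[39.2,40.4,-7],[39.2,40.4,-7],[39.2,40.4,-7],[39.2,40.4,-7],[39.2,40.4,-7],[39.2,40.4,-7]], "delta_rot": [[0,0,73],[0,0,73],[0,0,73],[0,0,73],[0,0,73],[0,0,73],[0,0,73],[0,0,73],[0,0,73],[0,0,73],[0,0,73],[0,0,73],[0,0,73],[0,0,73],[0,0,73],[0,0,73],[0,0,73],[0,0,73],[0,0,73],[0,0,73]], "gripper": [0.69,0.69,0.69,0.69,0.69,0.69,0.69,0.69,0.69,0.69,0.69,0.69,0.69,0.69,0.69,0.69,0.69,0.69,0.69,0.69]}}

```text
clock: 3.47
position: [544.0, -203.4, 180.5]
ee_rot: [0.707, -0.018, 0.018, -0.707]
ft_force: [0.1, 0.6, 0.6]
gripper_width: 0.691
```

```bash
python3 - <<'E'
from h import *
from scipy.spatial.transform import Rotation as Ro
s=ctrl.get_state();print(s['clock'],s['position'],s['ft_force'],s['gripper_width'],Ro.from_quat(s['ee_rot']).as_matrix().round(3),s['joints'].round(2))
K,rv,t=cam("wrist");R=cv2.Rodrigues(rv)[0]
im=vision.camera("wrist")
for q in("chute","pedal_mid","push_plate","gate_line","hinge_line","tray"):
    print(q,[(round(d['p'],2),np.round(R.T@(np.array(d['at'])-t.ravel()),0).tolist()) for d in models.tip_of(q,"wrist")][:2])
im=im[:,:,::-1].copy()
cv2.imwrite("pics/w1raw.png",im)
o=(588,-79);a=-.052
def L(ps,col):
    cv2.polylines(im,[proj("wrist",ch(ps,o,a)).astype(np.int32)],False,col,1)
L([(-105,-175,4),(40,-175,4),(40,185,4),(-105,185,4)],(255,0,0))
for x in(-24,24):L([(x,-175,18),(x,164,18)],(0,255,0))
L([(-42,-165,32),(-42,115,32)],(255,255,0))
L([(-20,-96,54),(20,-96,54)],(255,0,255))
cv2.imwrite("pics/w1.png",cv2.resize(im,None,fx=1.5,fy=1.5))
E
```

```text
3.4667 [ 543.98599201 -203.41780015  180.48012972] [0.05824608 0.61505192 0.60418239] 0.6912952057694696 [[ 0.999 -0.     0.052]
 [-0.052 -0.001  0.999]
 [-0.    -1.    -0.001]] [ 0.69  0.55 -0.6   1.72  0.36  0.99 -0.09]
chute []
pedal_mid [(0.73, [515.0, -131.0, 48.0])]
push_plate [(0.83, [397.0, -165.0, 41.0]), (0.71, [588.0, -175.0, 41.0])]
gate_line [(0.52, [609.0, -333.0, 1.0]), (0.47, [721.0, -183.0, -0.0])]
hinge_line []
tray [(0.71, [589.0, -68.0, 6.0])]
```

View pics/w1.png

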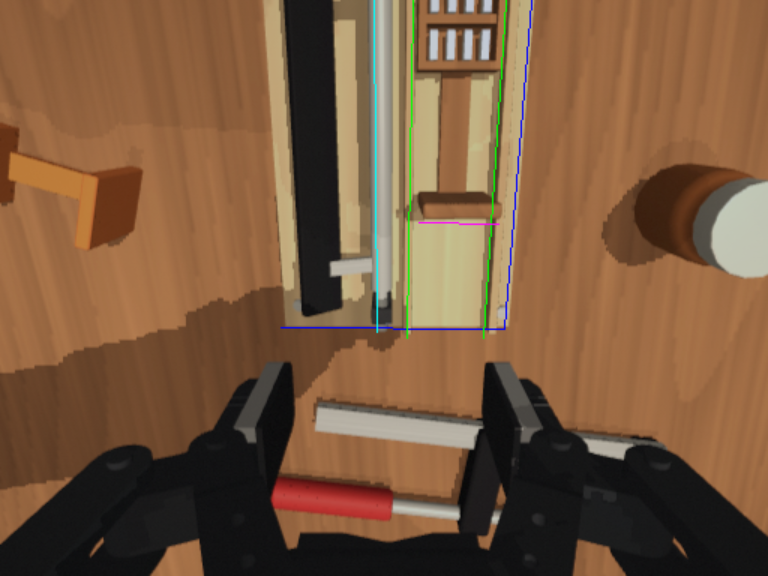

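>>> {"name": "move_arm", "arguments": {"dp": [[0.3,0,-3.5],[0.3,0,-7],[0.3,0,-10],[0.3,0,-10],[0.3,0,-10]], "delta_rot": [[0,0,0],[0,0,0],[0,0,0],[0,0,0],[0,0,0]], "gripper": [0.69,0.69,0.69,0.69,0.69]}}

```text
clock: 4.23
position: [546.9, -201.7, 79.5]
ee_rot: [-0.706, 0.019, -0.016, 0.707]
ft_force: [-0.2, -0.4, 0.2]
gripper_width: 0.685
```

```bash
cat > look.py <<'E'
import sys
from h import *
tag=sys.argv[1]
s=ctrl.get_state();print(s['clock'],s['position'].round(1),s['ft_force'].round(2),round(s['gripper_width'],3))
im=vision.camera("scene")[:,:,::-1][150:270,120:330]
a=cv2.resize(im,None,fx=3.8,fy=3.8,interpolation=cv2.INTER_CUBIC)
cv2.imwrite(f"pics/s_{tag}.png",a)
if len(sys.argv)>2:
    im=vision.camera("wrist")[:,:,::-1];cv2.imwrite(f"pics/w_{tag}.png",cv2.resize(im,None,fx=1.5,fy=1.5))
E
python3 look.py a w
```

```text
4.2333 [ 546.9 -201.7   79.5] [-0.17 -0.37  0.25] 0.685
```

View pics/s_a.png

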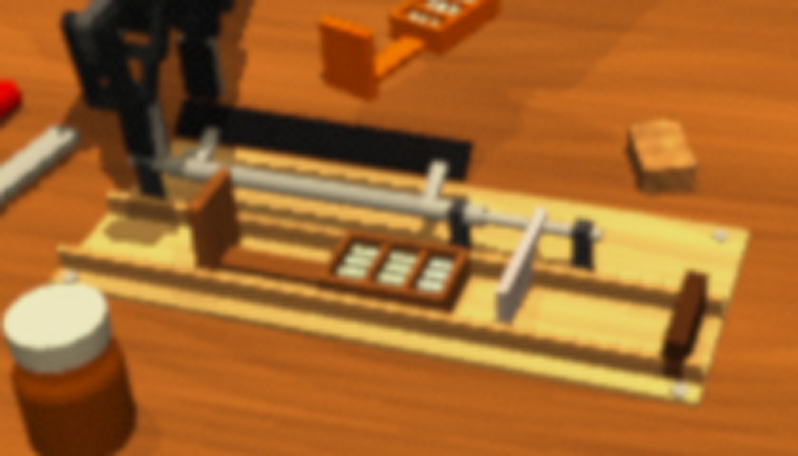

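View pics/w_a.png

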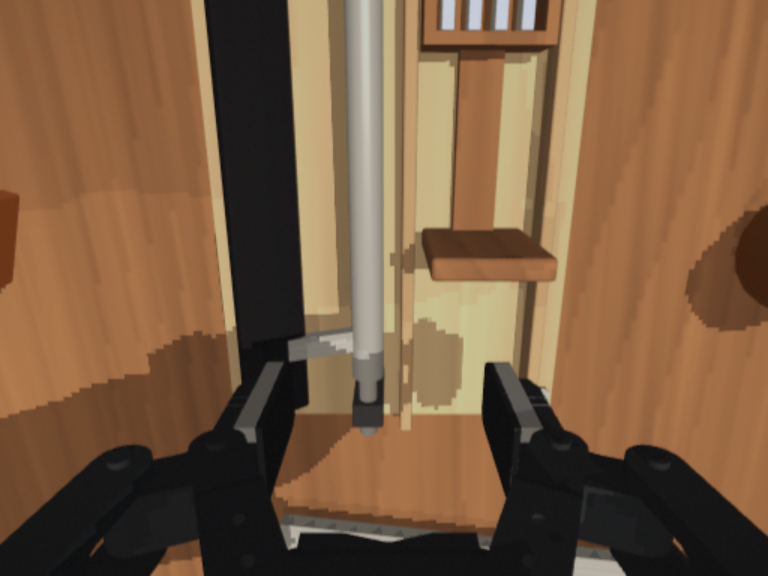

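The left finger at (265,385) is over the pedal, and the right finger at (500,385) is in line behind the end plate at (490,260). Pressing down in steps.

>>> {"name": "move_arm", "arguments": {"dp": [[0.1,-0.1,-0.7],[0.1,-0.1,-1.4],[0.1,-0.1,-2.1],[0.1,-0.1,-2.8],[0.1,-0.1,-2.8],[0.1,-0.1,-2.8]], "delta_rot": [[0,0,0],[0,0,0],[0,0,0],[0,0,0],[0,0,0],[0,0,0]], "gripper": [0.69,0.69,0.69,0.69,0.69,0.69]}}

```text
clock: 4.83
position: [548.9, -203.3, 52.2]
ee_rot: [0.707, -0.018, 0.018, -0.707]
ft_force: [0.7, -0.8, 2.9]
gripper_width: 0.69
```

```bash
python3 look.py b w
```

```text
4.8333 [ 548.9 -203.3   52.2] [ 0.7  -0.79  2.89] 0.69
```

View pics/s_b.png

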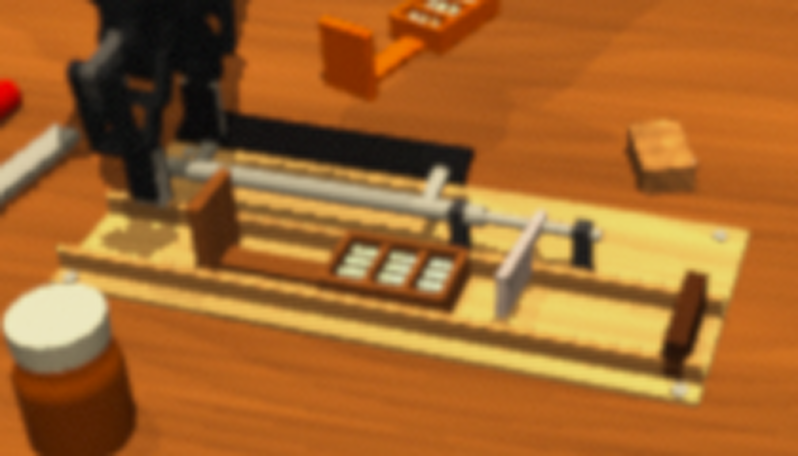

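View pics/w_b.png

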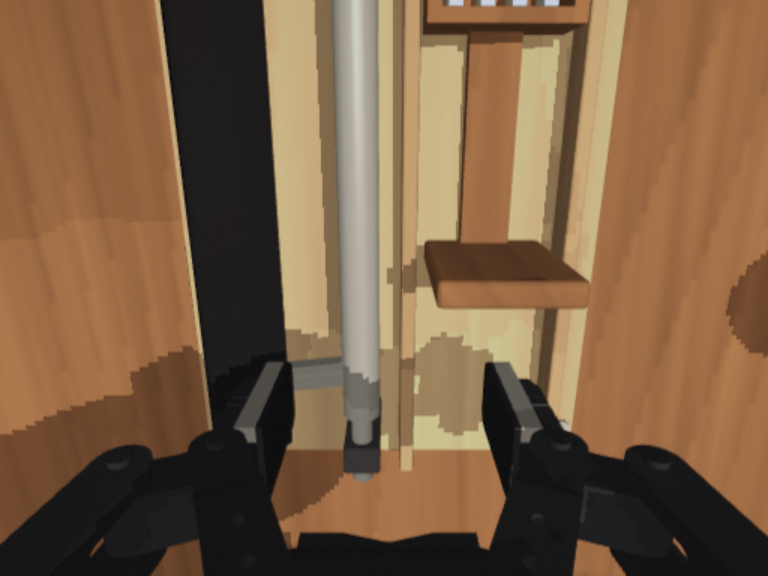

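>>> {"name": "move_arm", "arguments": {"dp": [[-0.1,0,-0.4],[-0.2,0,-0.8],[-0.2,0,-1.2],[-0.2,0,-1.6],[-0.2,0,-1.6],[-0.2,0,-1.6]], "delta_rot": [[0,0,0],[0,0,0],[0,0,0],[0,0,0],[0,0,0],[0,0,0]], "gripper": [0.73,0.73,0.73,0.73,0.73,0.73]}}

```text
clock: 5.43
position: [549.0, -203.0, 37.1]
ee_rot: [0.707, -0.016, 0.019, -0.707]
ft_force: [6.2, -1.7, 6.6]
gripper_width: 0.728
```

```bash
python3 look.py c w
```

```text
5.4333 [ 549.  -203.    37.1] [ 6.18 -1.73  6.56] 0.728
```

View pics/s_c.png

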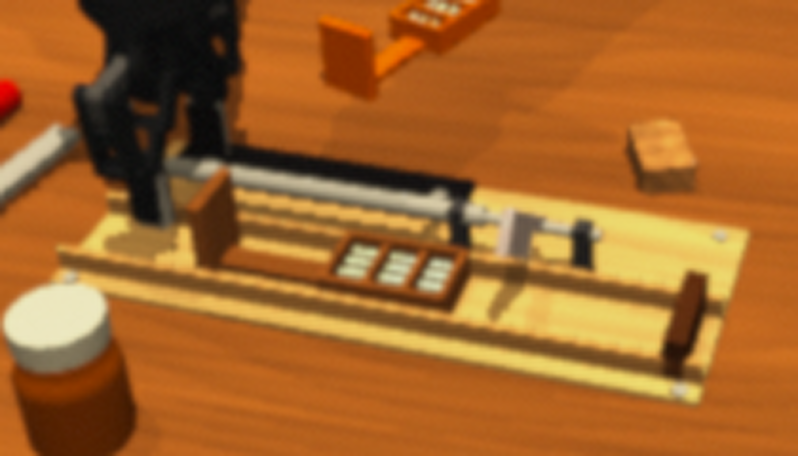

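View pics/w_c.png

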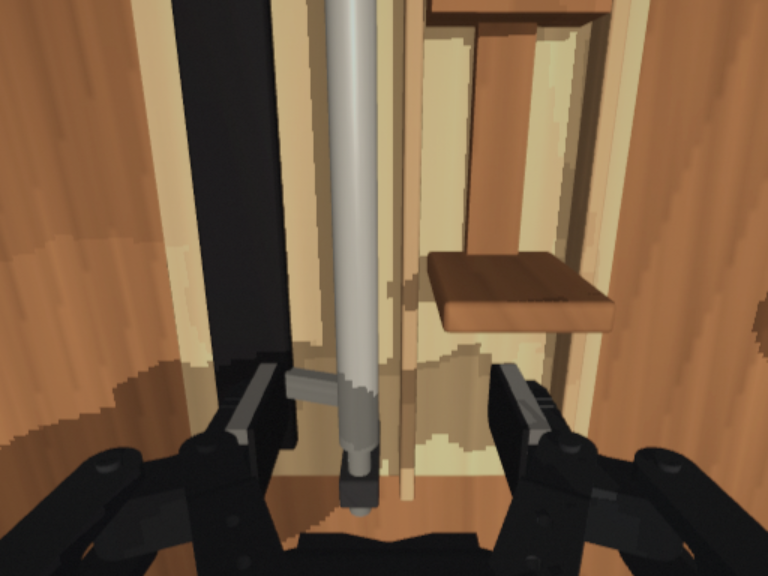

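```bash
cat > ov.py <<'E'
import sys
from h import *
tag=sys.argv[1]; o=(590,-78);a=-.05
base=cv2.imread(f"pics/s_{tag}.png")
def rot(P,th):
    P=np.array(P,float);d=P-[-42,0,32];c,s=np.cos(th),np.sin(th)
    # positive th: gate (+x side) rises
    return np.c_[-42+c*d[:,0]-s*d[:,2],P[:,1],32+s*d[:,0]+c*d[:,2]]
ims=[]
for th in map(float,sys.argv[2:]):
    im=base.copy()
    for P,c in(([(-22,77,14),(22,77,14),(22,77,40),(-22,77,40)],0),([(-22,83,14),(22,83,14),(22,83,40),(-22,83,40)],0),):
        q=(proj("scene",ch(rot(P,th),o,a))-[120,150]+.5)*3.8
        cv2.polylines(im,[q.astype(np.int32)],True,(255,0,0),1)
    P=[(-85,-150,24),(-85,30,24),(-61,30,24),(-61,-150,24)]
    q=(proj("scene",ch(rot(P,th-.65),o,a))-[120,150]+.5)*3.8
    cv2.polylines(im,[q.astype(np.int32)],True,(0,0,255),1)
    cv2.putText(im,str(th),(650,60),0,1,(255,255,255),2)
    ims.append(im[80:330,150:650])
cv2.imwrite("pics/ov_%s.png"%tag,cv2.resize(np.vstack(ims),None,fx=0.8,fy=0.8))
E
python3 ov.py c 0.4 0.5 0.6
```

```text
(no output)
```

View pics/ov_c.png

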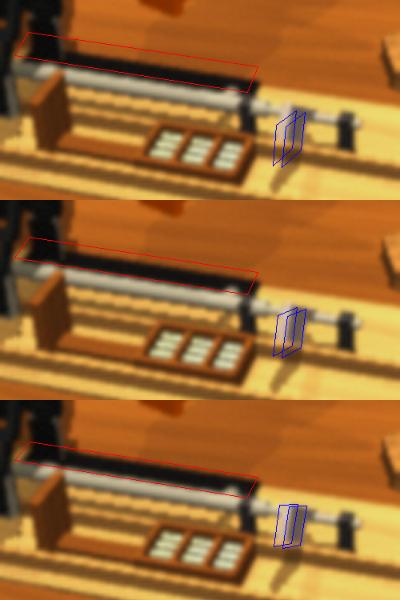

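```bash
sed -i 's/ims.append.*/ims.append(cv2.resize(im[120:290,330:650],None,fx=1.7,fy=1.7))/; s/cv2.resize(np.vstack(ims),None,fx=0.8,fy=0.8)/np.vstack(ims)[:600]/' ov.py
sed -i 's/(650,60)/(560,150)/' ov.py
python3 ov.py c  0.6 0.7; python3 ov.py b 0.1 0.2
```

```text
(no output)
```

View pics/ov_c.png

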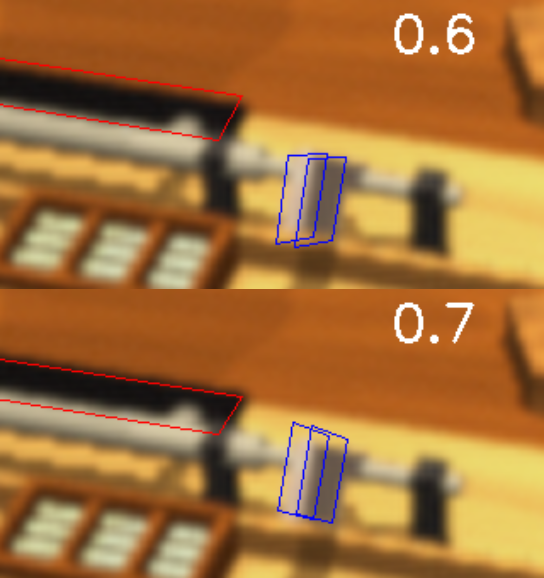

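View pics/ov_b.png

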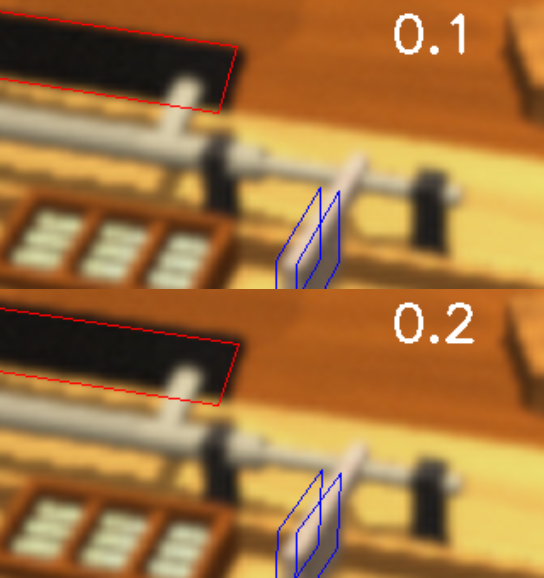

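The gate is at about 0.6 and the pedal is close to level. I'll press about 1 mm deeper and start the push along the chute direction (0.05, 1).

>>> {"name": "move_arm", "arguments": {"dp": [[0,0,-0.1],[0.02,0.5,-0.1],[0.05,1.0,-0.1],[0.07,1.3,-0.1],[0.08,1.6,-0.1],[0.1,1.9,-0.1],[0.11,2.2,-0.1],[0.12,2.5,-0.1],[0.14,2.8,-0.1],[0.15,3.1,-0.1],[0.17,3.4,-0.1],[0.18,3.7,-0.1],[0.2,4.0,-0.1]], "delta_rot": [[0,0,0],[0,0,0],[0,0,0],[0,0,0],[0,0,0],[0,0,0],[0,0,0],[0,0,0],[0,0,0],[0,0,0],[0,0,0],[0,0,0],[0,0,0]], "gripper": [0.73,0.73,0.73,0.73,0.73,0.73,0.73,0.73,0.73,0.73,0.73,0.73,0.73]}}

```text
clock: 6.62
position: [547.6, -165.5, 35.2]
ee_rot: [0.708, -0.019, 0.018, -0.706]
ft_force: [-1.4, -6.9, 6.1]
gripper_width: 0.734
```

```bash
python3 look.py d w; python3 ov.py d 0.6 0.7
```

```text
6.6167 [ 547.6 -165.5   35.2] [-1.37 -6.87  6.06] 0.734
```

View pics/s_d.png

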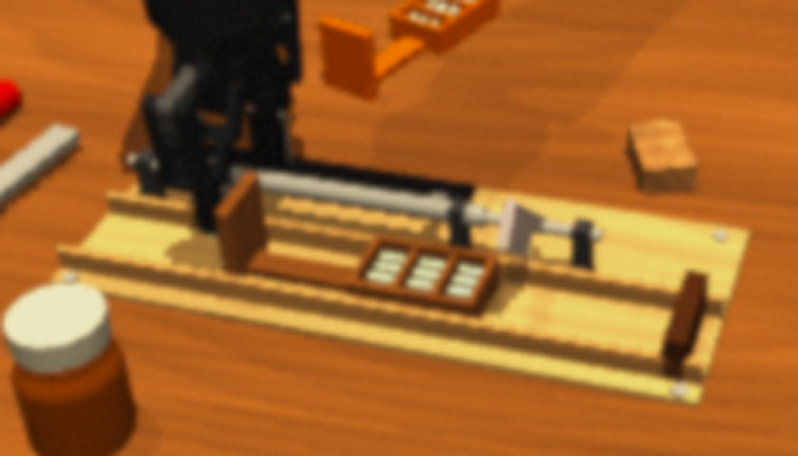

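View pics/ov_d.png

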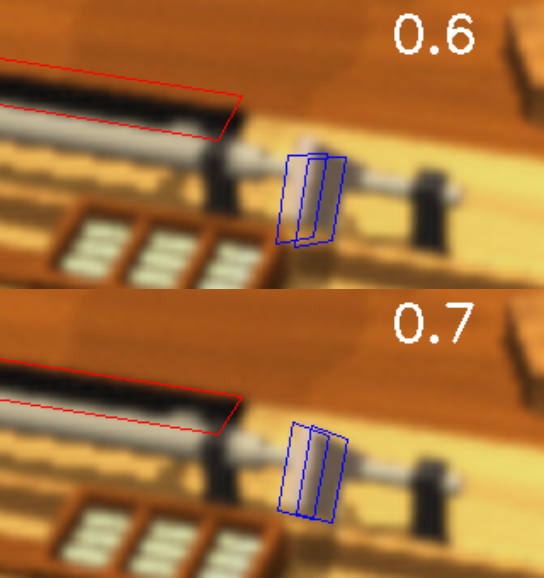

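View pics/w_d.png

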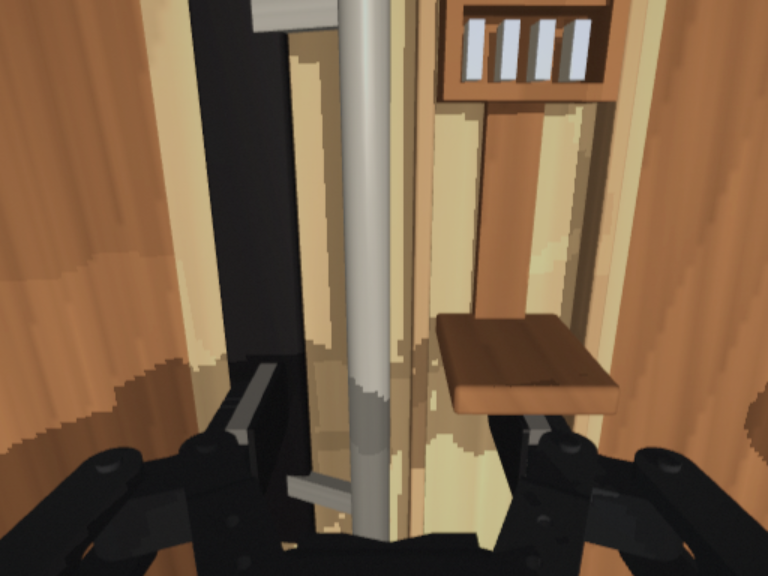

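Tray is at about y 33 and the gate at about 0.67. A spoke overlaps the pedal's inner edge at about chute y +12, so I'll keep the finger slightly toward the outer side as I continue.

>>> {"name": "move_arm", "arguments": {"dp": [[0.0,0.3,0],[0.0,0.6,0],[0.0,0.9,0],[0.0,1.2,0],[0.02,1.5,0],[0.03,1.8,0],[0.05,2.1,0],[0.06,2.4,0],[0.08,2.7,0],[0.1,3.0,0],[0.11,3.3,0],[0.13,3.6,0],[0.14,3.9,0],[0.16,4.2,0],[0.18,4.5,0],[0.2,4.8,0]], "delta_rot": [[0,0,0],[0,0,0],[0,0,0],[0,0,0],[0,0,0],[0,0,0],[0,0,0],[0,0,0],[0,0,0],[0,0,0],[0,0,0],[0,0,0],[0,0,0],[0,0,0],[0,0,0],[0,0,0]], "gripper": [0.73,0.73,0.73,0.73,0.73,0.73,0.73,0.73,0.73,0.73,0.73,0.73,0.73,0.73,0.73,0.73]}}

```text
clock: 8.05
position: [549.5, -117.7, 35.2]
ee_rot: [0.708, -0.019, 0.018, -0.706]
ft_force: [-0.5, -6.8, 6.9]
gripper_width: 0.73
```

```bash
python3 look.py e w
```

```text
8.05 [ 549.5 -117.7   35.2] [-0.49 -6.82  6.93] 0.73
```

View pics/s_e.png

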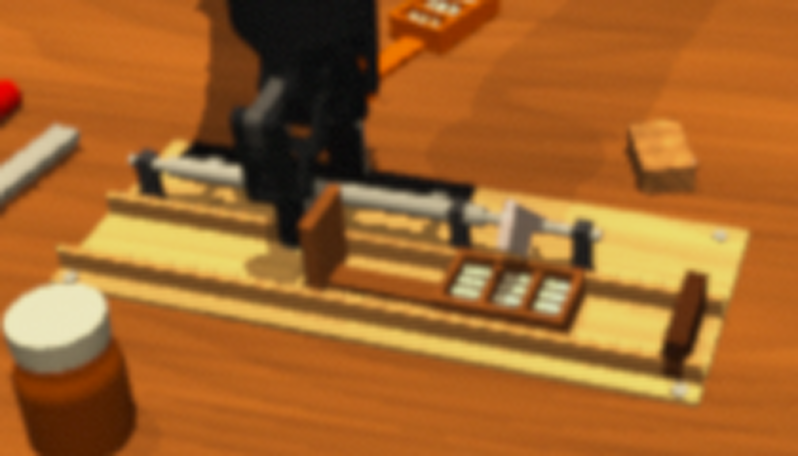

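View pics/w_e.png

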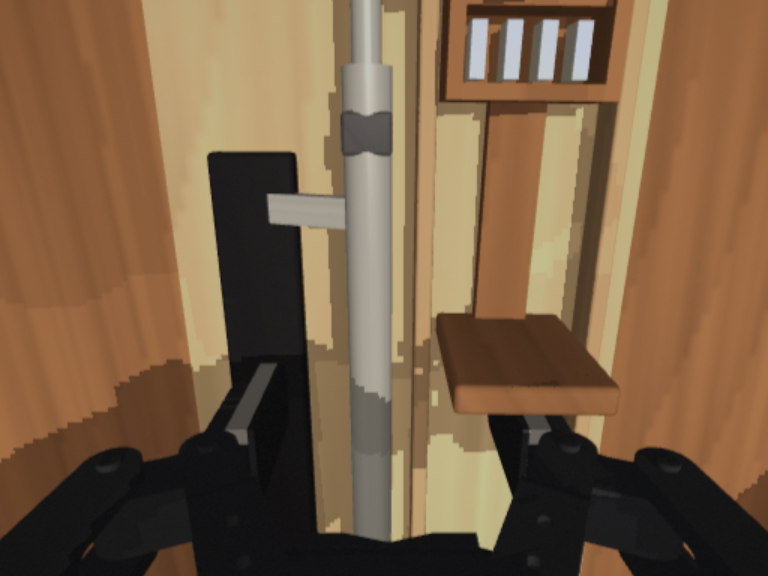

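>>> {"name": "move_arm", "arguments": {"dp": [[-0.03,0.3,0],[-0.06,0.6,0],[-0.09,0.9,0],[-0.1,1.2,0],[-0.09,1.5,0],[-0.08,1.8,0],[-0.06,2.1,0],[-0.04,2.4,0],[-0.02,2.7,0],[-0.01,3.0,0],[0.01,3.3,0],[0.02,3.6,0],[0.04,3.9,0],[0.06,4.2,0],[0.07,4.4,0],[0.07,4.4,0]], "delta_rot": [[0,0,0],[0,0,0],[0,0,0],[0,0,0],[0,0,0],[0,0,0],[0,0,0],[0,0,0],[0,0,0],[0,0,0],[0,0,0],[0,0,0],[0,0,0],[0,0,0],[0,0,0],[0,0,0]], "gripper": [0.73,0.73,0.73,0.73,0.73,0.73,0.73,0.73,0.73,0.73,0.73,0.73,0.73,0.73,0.73,0.73]}}

```text
clock: 9.48
position: [550.3, -73.0, 35.2]
ee_rot: [0.708, -0.019, 0.018, -0.706]
ft_force: [-0.6, -5.2, 5.7]
gripper_width: 0.731
```

```bash
python3 look.py f w
```

```text
9.4833 [550.3 -73.   35.2] [-0.61 -5.23  5.66] 0.731
```

View pics/s_f.png

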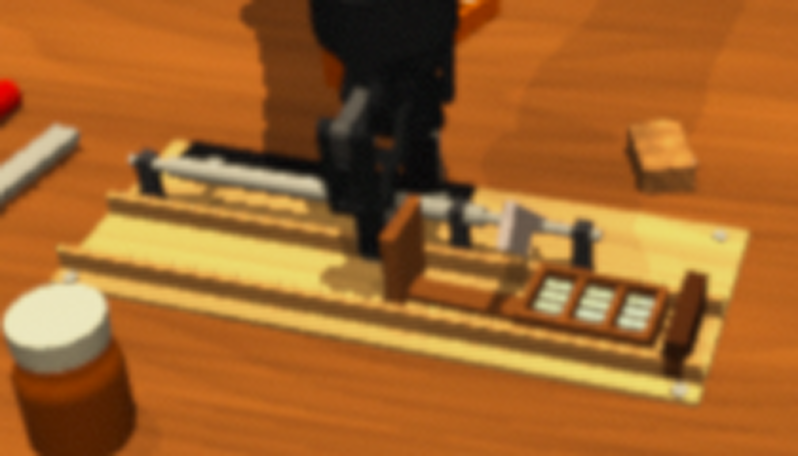

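View pics/w_f.png

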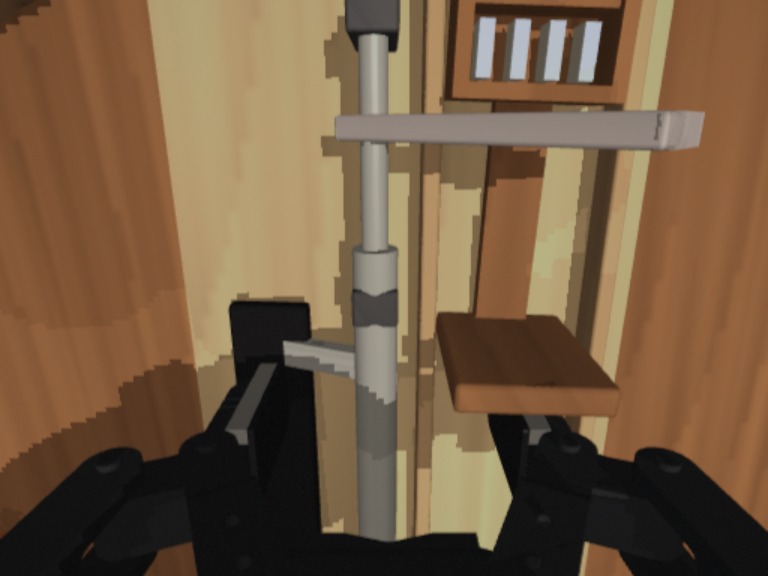

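>>> {"name": "move_arm", "arguments": {"dp": [[0.01,0.2,0],[0.02,0.4,0],[0.03,0.5,0],[0.03,0.6,0],[0.03,0.6,0],[0.03,0.6,0]], "delta_rot": [[0,0,0],[0,0,0],[0,0,0],[0,0,0],[0,0,0],[0,0,0]], "gripper": [0.73,0.73,0.73,0.73,0.73,0.73]}}

```text
clock: 10.08
position: [550.6, -67.5, 35.2]
ee_rot: [0.708, -0.019, 0.018, -0.706]
ft_force: [-0.3, -7.0, 6.7]
gripper_width: 0.728
```

```bash
python3 look.py g w
```

```text
10.0833 [550.6 -67.5  35.2] [-0.28 -6.99  6.74] 0.728
```

View pics/s_g.png

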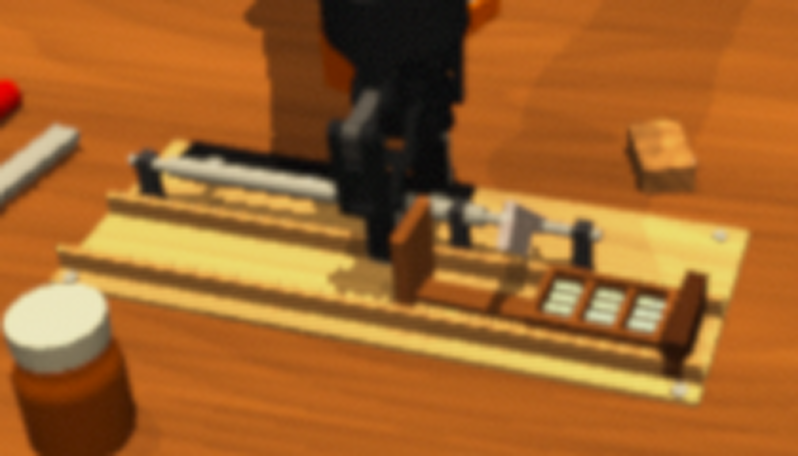

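View pics/w_g.png

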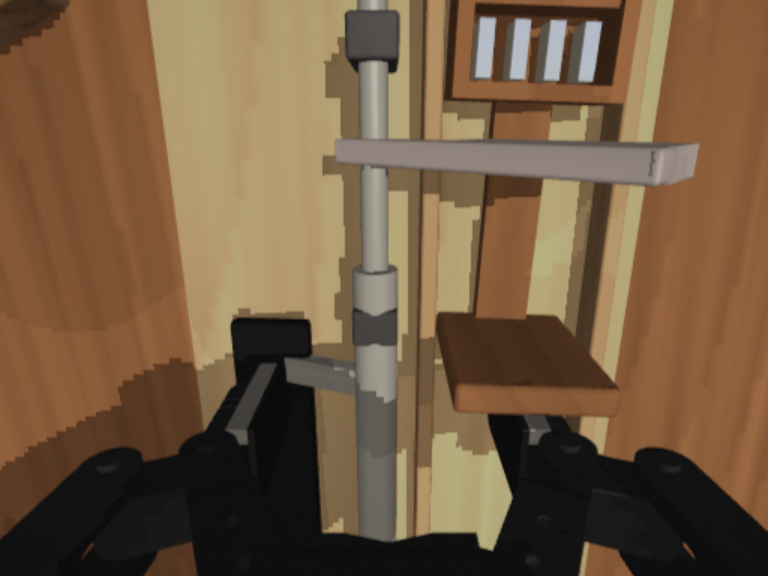

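>>> {"name": "move_arm", "arguments": {"dp": [[0.0,0.1,0],[0.01,0.2,0],[0.01,0.3,0],[0.01,0.3,0]], "delta_rot": [[0,0,0],[0,0,0],[0,0,0],[0,0,0]], "gripper": [0.73,0.73,0.73,0.73]}}

```text
clock: 10.52
position: [550.6, -66.0, 35.2]
ee_rot: [0.709, -0.02, 0.018, -0.705]
ft_force: [-0.7, -9.0, 7.4]
gripper_width: 0.726
```

>>> {"name": "move_arm", "arguments": {"dp": [[0.0,0.1,0],[0.0,0.2,0],[0.0,0.2,0]], "delta_rot": [[0,0,0],[0,0,0],[0,0,0]], "gripper": [0.73,0.73,0.73]}}

```text
clock: 10.77
position: [550.6, -65.8, 35.2]
ee_rot: [0.709, -0.02, 0.019, -0.704]
ft_force: [0.3, -13.8, 7.2]
gripper_width: 0.73
```

```bash
python3 look.py i; python3 ov.py i 0.6 0.7; python3 - <<'E'
from h import *
im=vision.camera("top")[:,:,::-1][145:220,200:350];cv2.imwrite("pics/t_i.png",cv2.resize(im,None,fx=5,fy=5,interpolation=cv2.INTER_CUBIC))
E
```

```text
10.7667 [550.6 -65.8  35.2] [  0.26 -13.8    7.22] 0.73
```

View pics/s_i.png

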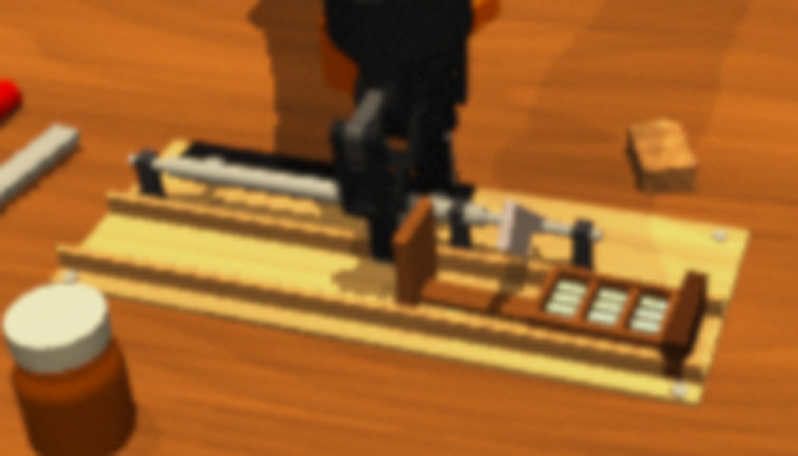

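View pics/t_i.png

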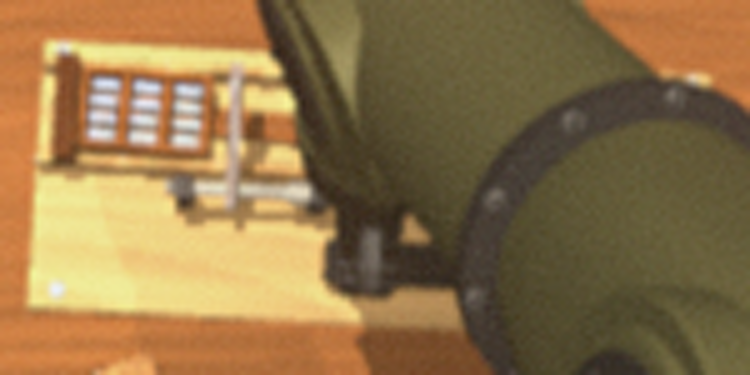

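The box is against the stop: the push force rose to 13.8 N with no further travel. I'll back off from the plate slightly, then lift so the gate closes.

>>> {"name": "move_arm", "arguments": {"dp": [[-0.02,-0.4,0],[-0.04,-0.8,0],[-0.05,-1.0,0],[-0.05,-1.0,0.4],[-0.05,-1.0,0.8],[-0.05,-1.0,1.2],[-0.05,-1.0,1.6],[-0.05,-1.0,2.0],[-0.05,-1.0,2.4],[-0.05,-1.0,2.8],[-0.05,-1.0,3.5],[-0.05,-1.0,5],[-0.05,-1.0,8],[-0.05,-1.0,12],[-0.05,-5,15],[-0.05,-9,17],[-0.05,-13,17],[-0.05,-17,17],[-0.05,-20,17],[-0.05,-20,17]], "delta_rot": [[0,0,0],[0,0,0],[0,0,0],[0,0,0],[0,0,0],[0,0,0],[0,0,0],[0,0,0],[0,0,0],[0,0,0],[0,0,0],[0,0,0],[0,0,0],[0,0,0],[0,0,0],[0,0,0],[0,0,0],[0,0,0],[0,0,0],[0,0,0]], "gripper": [0.73,0.73,0.73,0.73,0.73,0.73,0.73,0.73,0.73,0.73,0.73,0.73,0.73,0.73,0.73,0.73,0.73,0.73,0.73,0.73]}}

```text
clock: 12.53
position: [548.7, -270.5, 204.7]
ee_rot: [0.709, -0.023, 0.021, -0.705]
ft_force: [0.3, -0.5, -0.9]
gripper_width: 0.729
```

```bash
python3 look.py j; python3 - <<'E'
from h import *
im=vision.camera("top")[:,:,::-1];cv2.imwrite("pics/t_j.png",cv2.resize(im[145:220,200:350],None,fx=5,fy=5,interpolation=cv2.INTER_CUBIC))
for q in("glue_jar","tape_roll","sanding_block","f_clamp"):
    K,r,t=cam("top");R=cv2.Rodrigues(r)[0]
    print(q,[(round(d['p'],2),np.round(R.T@(np.array(d['at'])-t.ravel()),0).tolist()) for d in models.tip_of(q,"top")][:1])
E
```

```text
12.5333 [ 548.7 -270.5  204.7] [ 0.33 -0.53 -0.9 ] 0.729
glue_jar [(0.57, [718.0, -186.0, 1.0])]
tape_roll [(0.78, [761.0, 21.0, -3.0])]
sanding_block [(0.77, [437.0, 51.0, 2.0])]
f_clamp []
```

View pics/s_j.png

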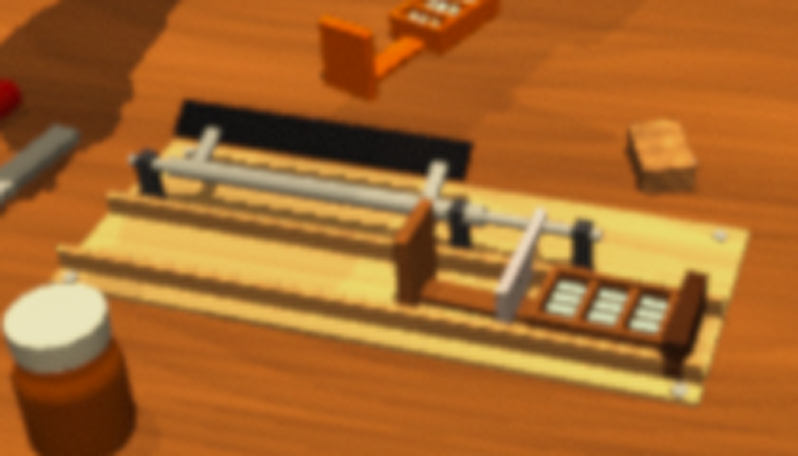

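View pics/t_j.png

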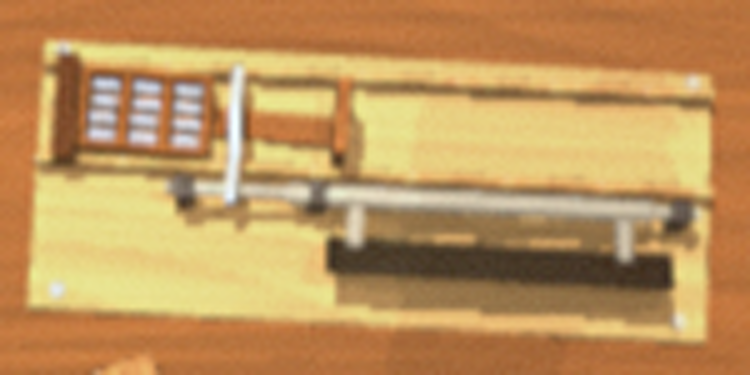

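The box is at the stop (80,110), the gate has closed behind it (235,130), the bystanders haven't moved, and the arm is clear.

```bash
python3 -c "
from rig import workorder
print(workorder.sign_off())"
```

```text
the job is handed in; nothing more can be done
None
```

The job is handed in at about 12.6 s of the 40 s allowed, and every check that returned a result agreed. No verdict is reported back.

**What I did:** I pressed the pedal with one fingertip until the gate stood at about 0.65 rad, judged by overlaying the model on the scene picture. Keeping it pressed, I pushed the brown tray by its end plate until the box met the end stop. There the push force rose to about 14 N with no further travel. I then backed off 10 mm, released the pedal gently and retreated.

**Last checks:**
- **Tray and gate:** The pictures show the box against the stop and the gate closed behind it over the tongue. I read these by eye and did not fit them.
- **Arm:** It was clear of everything, with the force reading under 1 N.
- **Bystanders:** The glue jar, tape roll and sanding block were found within about 3 mm of where they started. The network did not find the clamp in the last top view; the arm never came down near it.

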